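# Press the red pedal switch to take a current reading

## Robot

A 7-joint arm with a two-finger parallel gripper is mounted at the origin on the work surface. World frame = base frame: x ahead of the robot, y to its left, z up, the work surface at z = 0. Lengths are in m, angles in rad, forces in N, time in s.
With the tool pointing down it reaches from about 0.4 to 0.875 m from the base axis. Payload 6.5 kg.
Tool frame: the origin (TCP) lies on the mounting face of the last link; the fingertips stand 166 mm ahead of it and the grasp point (between the pads) lies 147 mm ahead of it; z points along the fingers, y is the direction in which the jaws open and shut (so a half turn about z gives the same grasp; the last joint's range is limited). The gripper opens to 88 mm and grips with 3 to 60 N. Pads are 18 mm wide; open, the fingers measure 123 mm over their backs; the gripper's body (75 mm by 187 mm) begins 45 mm behind the grasp point.
Start: joints at [1.268, 0.536, -0.004, 1.538, 0.003, 1.067, -0.071], TCP at [0.152, -0.632, 0.405] pointing down, gripper open.
Joint ranges: [-2.7, 2.7], [-0.37, 2.16], [-1.27, 1.26], [0.24, 2.4], [-1.31, 4.45], [0.19, 1.91], [-2.76, 2.76]. Speed limits (rad/s): [2.39, 2.39, 3.14, 3.14, 3.14, 3.14, 3.14].

## Interface

Orientations are given as a rotation vector (axis times angle).
In Python, from bench import robot gives the robot as it stands.
- The arm moves only by the tool apply_moves, never from a script. Its argument "targets" is a list of rows, each a list of 7 numbers: the turn, a rotation vector about the tool's x, y, z in rad, then the shift along the tool's x, y, z in m, then the closure, from -1 (fully open) to 1 (shut). A call has 1 to 12 rows; each row is the pose to reach, as a shift and turn from the pose commanded when the call began, along the tool's axes at that moment; what a row does not reach only later rows make up. A row lasts 1/10 s, in which the tool goes at most 50 mm and 8.59 degrees, less where a joint would pass 70% of its speed; a pose out of reach is approached as far as the arm can. A call with a gripper value outside its range is refused whole. The fingers move at their own pace and stop on an object; the grip force is fixed at half the most. Time passes only in rows, so rows that repeat a pose let the fingers close. It gives the time, the measured TCP pose, the force and the opening at its end, in the units of the state.
- robot.get_state(): the state, without advancing time (a new reading comes with each control period).
- robot.capture(name): name is "scene" or "top"; returns a dict with "pixels" (480x640x3 uint8, blue, green, red), "fov_y" (degrees; the focal length in pixels is half the picture's height over the tangent of half this angle, whatever the lens; pixels are square), "cx", "cy" (the principal point, pixels), "origin" and "attitude" of the camera in the world. Camera axes: x right, y down, z forward; pixel columns grow to the right and rows downward; lengths in m; the calibration is good to about 2 mm. A picture is of the moment at which its call begins. There is no depth.
- robot.close_job(): hands the job in, once; it reports no verdict.
The state is a dict: "time": time; "qpos": joint angles; "qvel": joint speeds; "effort": joint torques, N m; "eef_pos": TCP position; "tcp_rot": TCP orientation; "force": force on the tool from outside, world axes, zero at the start; "moment": the same for the moment, N m; "finger_gap": opening from 0.0 (shut) to 1.0 (fully open).
Only numpy, scipy, OpenCV 4.12 (cv2) and the standard library are available. Lean on these libraries where they do the work, as an engineer would, in place of code of your own. Each camera call takes 0.05 s, during which the arm holds its last target. There are 200 camera calls.

## Task

Switch the conductor current on for one meter reading: press the red pedal fully down to its stop, keep it down for a good second (about 1.5 s), then let it come all the way up again. Do not press the blue pedal, and leave the brass weight standing where it is.

Things in the scene. Friction and masses are not known exactly. Their poses are not given: they have to be found in the camera images.
- red_pad (a point): Pressing point on top of the red ribbed pad (90 x 56 mm), mid-width, 85 mm from the hinge axis, 30 mm from the free front edge (front towards the robot, turned up to 30 deg). x: front edge to hinge; y: across, level; z: out of the pad. Released 59 mm above the bench, pad sloping; at the stop 34 mm, pad level, point 6 mm further from the hinge. Press straight down with closed fingertips.
- red_pedal (a joint): Angle of the red pedal (steel plate 120 x 62 mm on a fixed grey base 140 x 74 x 14 mm), rad: 0 released (up), grows as pressed, 0.30 at the rigid stop. A spring resists with about 3 N at the pressing point at first and 9 N at the end, and brings it back to 0.
- blue_pedal (a joint): Angle of the blue pedal, rad, same scale: 0 released, 0.30 at the stop. The same switch with a blue pad, fixed on the other side of the bench's centre line; the centres of the two bases are at least 220 mm apart. Not to be pressed.
- weight_center (a point): Centre (31 mm above its underside) of a loose round brass weight, 40 mm in diameter, 62 mm tall with a small knob on top, standing upright behind the hinge end of the red pedal, about 135 to 180 mm from the red pressing point; z points up. To be left standing where it is.

How it is judged:
On the way:
1. the red pedal is held down at its stop (at least 0.25 of its 0.30 rad) for 0.8 s (value of joint red_pedal above 0.25 rad), for 0.8 s.
At the end, for the whole second after the job is handed in: The red pedal, after having been held at its stop, is up again (below 0.04 rad); the blue pedal is up (below 0.04 rad); the brass weight stands upright (within 10 degrees) within 20 mm of where it started (value of joint each of red_pedal, blue_pedal below 0.04 rad and distance of weight_center from where it was at the start of the episode below 0.02 m and angle between weight_center's own z axis and vertical below 0.17 rad); the robot touches nothing.
It fails at once if the blue pedal is pressed (past 0.10 rad) (value of joint blue_pedal above 0.1 rad).
It fails at once if the brass weight is pushed more than 20 mm or tipped over (distance of weight_center from where it was at the start of the episode above 0.02 m or angle between weight_center's own z axis and vertical above 0.35 rad).
It also fails if it takes over 32 s, if anything falls off the work surface, if the arm or the gripper's body presses on something with over 40 N, if the wrist force passes 120 N, or if a joint passes its speed limit or range.

## Working session

There is one attempt and no reset: what is moved stays moved. The work goes in short steps, Python scripts to look and compute and a tool call to move; the robot and the scene stay as the last step left them, time stands still between calls to the robot, and variables do not carry over. Pictures are saved under pics/ and viewed, about 8 in all and at most 12, crops included, and the job is handed in when it is done.

Besides the shell and the picture viewer there is one more tool, called after "Request:" by a JSON object that holds its "op" and its "data". apply_moves: Moves the arm, as the interface text tells. Its arguments: {"type":"object","properties":{"targets":{"type":"array"}},"required":["targets"]}

```bash
mkdir -p pics; cat > h.py <<'E'
import numpy as np, cv2, pickle
from bench import robot
def cap(n,f):
    c=robot.capture(n); cv2.imwrite(f'pics/{f}.png',c['pixels']); pickle.dump(c,open(f'pics/{f}.pkl','wb')); return c
def R(a):
    a=np.array(a,float)
    if a.size==9: return a.reshape(3,3)
    return cv2.Rodrigues(a)[0]
def ray(c,u,v,z):
    f=240/np.tan(np.radians(c['fov_y'])/2)
    d=R(c['attitude'])@np.array([(u-c['cx'])/f,(v-c['cy'])/f,1]); o=np.array(c['origin'])
    return o+d*(z-o[2])/d[2]
def proj(c,p):
    f=240/np.tan(np.radians(c['fov_y'])/2)
    q=R(c['attitude']).T@(np.array(p)-np.array(c['origin'])); return f*q[0]/q[2]+c['cx'],f*q[1]/q[2]+c['cy']
E
python3 - <<'E'
from h import *
for n in ('scene','top'):
    c=cap(n,n+'0'); print({k:v for k,v in c.items() if k!='pixels'})
print(robot.get_state())
E
```

```text
{'fov_y': 53.89846204924634, 'cx': 308.33664365717743, 'cy': 231.52434311490353, 'origin': array([ 1.20367581, -0.12738196,  0.57773113]), 'attitude': array([-1.83116283, -1.48071503,  0.68780069])}
{'fov_y': 42.97551540290249, 'cx': 315.3659996906203, 'cy': 244.23093400478305, 'origin': array([0.40465886, 0.00926696, 1.19184601]), 'attitude': array([-2.02981355,  2.18744551, -0.24094905])}
{'time': 0.1, 'qpos': array([ 1.26779084,  0.53709196, -0.00442689,  1.53874989,  0.00258226,
        1.06735264, -0.07119566]), 'qvel': array([-0.00132393, -0.00282918, -0.00017265, -0.0029094 , -0.00068211,
        0.00127694,  0.00104631]), 'effort': array([ 2.10477971e-03, -5.72075772e+01,  9.93831195e-01, -2.52233094e+01,
       -5.61334693e-02,  1.34020983e-02,  4.54596557e-05]), 'eef_pos': array([ 0.15242113, -0.63156937,  0.40393513]), 'tcp_rot': array([-3.11802889e+00, -3.71008806e-01,  4.64502205e-04]), 'force': array([ 0.56971256, -0.30792402, -0.23419281]), 'moment': array([ 0.00071602, -0.04584731,  0.00618567]), 'finger_gap': 1.0024437060184004}
```

View pics/scene0.png

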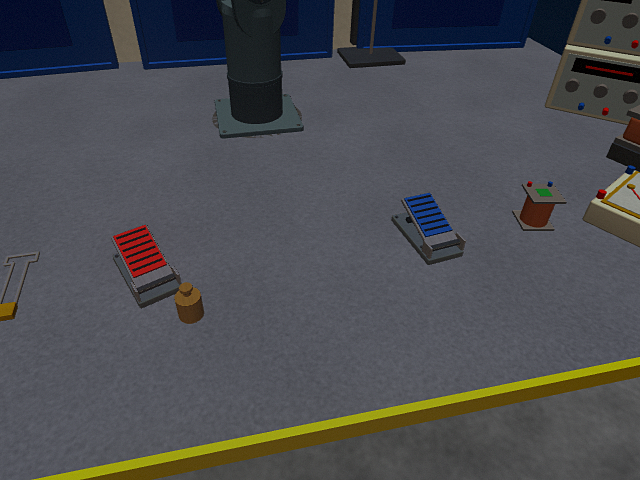

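View pics/top0.png

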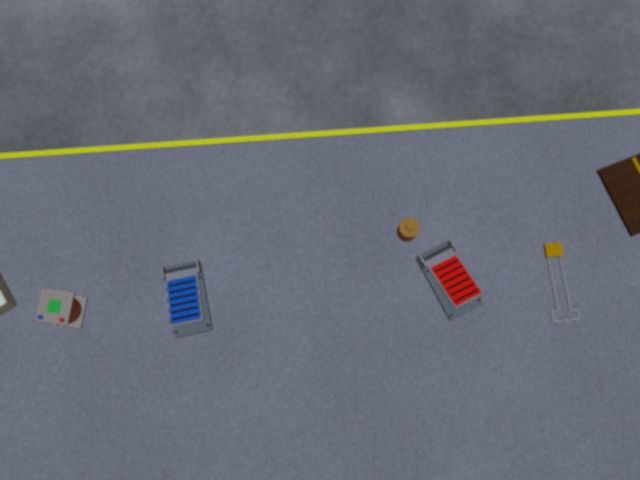

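The scene view shows the red pedal at about (145,260) with the weight at (189,303), and the blue pedal at (430,225). The top view has the red pad at about (456,281), front edge lower right, the weight at (408,229), and blue at (184,300). The arm isn't in the way of either pedal.

```bash
python3 - <<'E'
from h import *
from scipy.optimize import least_squares
C={n:pickle.load(open(f'pics/{n}0.pkl','rb')) for n in('scene','top')}
box={}
for n,c in C.items():
    h=c['pixels'].astype(int); m=((h[...,2]>120)&(h[...,1]<70)&(h[...,0]<70)).astype(np.uint8)
    x0,y0,x1,y1=(90,200,200,310) if n=='scene' else (410,230,500,330)
    k=np.zeros_like(m);k[y0:y1,x0:x1]=m[y0:y1,x0:x1]
    pts=np.argwhere(k)[:,::-1].astype(np.float32)
    r=cv2.minAreaRect(pts); box[n]=np.array(r[0]); print(n,r,cv2.boxPoints(r).round(1).tolist())
s=least_squares(lambda p:np.r_[np.array(proj(C['scene'],p))-box['scene'],np.array(proj(C['top'],p))-box['top']],[.6,-.3,.06])
print('pad centre',s.x,s.fun)
c=C['top']
for z in (.05,.06): print(z,[ray(c,*p,z).round(3) for p in (box['top'],(445.5,263),(467.5,301))])
for uv in ((408,229),): print('weight',ray(c,*uv,.05))
im=cv2.resize(c['pixels'][215:335,380:510],None,fx=6,fy=5*1.2/1.0,interpolation=cv2.INTER_CUBIC)[:600]
im=cv2.resize(c['pixels'][220:320,390:500],None,fx=6,fy=6,interpolation=cv2.INTER_CUBIC); cv2.imwrite('pics/crop1.png',im)
E
```

```text
scene ((139.5, 249.50001525878906), (47.85185241699219, 35.329872131347656), 63.43495178222656) [[113.0, 236.0], [144.60000610351562, 220.1999969482422], [166.0, 263.0], [134.39999389648438, 278.79998779296875]]
top ((455.7951354980469, 279.9561462402344), (47.11470031738281, 28.64415740966797), 57.094757080078125) [[431.0, 268.0], [455.0, 252.39999389648438], [480.6000061035156, 292.0], [456.6000061035156, 307.5]]
pad centre [ 0.56799768 -0.2694659   0.05283972] [-0.33050867 -0.01805054 -0.38493236  0.05607097]
0.05 [array([ 0.568, -0.271,  0.05 ]), array([ 0.602, -0.255,  0.05 ]), array([ 0.527, -0.288,  0.05 ])]
0.06 [array([ 0.567, -0.268,  0.06 ]), array([ 0.601, -0.253,  0.06 ]), array([ 0.526, -0.285,  0.06 ])]
weight [ 0.67411359 -0.19129885  0.05      ]
```

View pics/crop1.png

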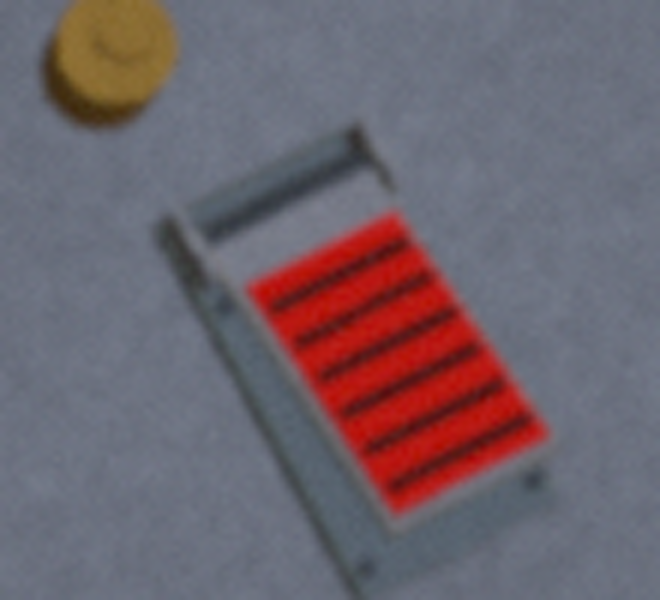

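The crop shows the pad corners at: back edge (247,288) and (398,212), front edge (550,435) and (398,518). The plate's front edge is just ahead of the pad, and the weight is at upper left, behind the hinge.

```bash
python3 - <<'E'
from h import *
c=pickle.load(open('pics/top0.pkl','rb'))
g=lambda u,v,z: ray(c,390+(u+.5)/6-.5,220+(v+.5)/6-.5,z)
f=(g(550,435,.067)+g(398,518,.067))/2; b=(g(247,288,.041)+g(398,212,.041))/2
d=(b-f); L=np.linalg.norm(d); yaw=np.arctan2(d[1],d[0]); e=d/L
p=f+e*.028; print('front',f,'back',b,'len',L,'yaw deg',np.degrees(yaw),'press',p)
hd=np.array([np.cos(yaw),np.sin(yaw)])
s=robot.get_state(); Rt=R(s['tcp_rot']); print(Rt.round(3))
t=np.array([*(p[:2]-hd*.003),.08+.166])
print('tool delta xyz to hover (tip 80mm)',Rt.T@(t-s['eef_pos']),t)
# wanted tool: y axis across pedal => tool x along hd or opposite
for sg in (1,-1):
    x=np.array([*(sg*hd),0]);z=np.array([0,0,-1.]);W=np.c_[x,np.cross(z,x),z]
    print(sg,'turn',cv2.Rodrigues(Rt.T@W)[0].ravel())
E
```

```text
front [ 0.52881752 -0.28598885  0.067     ] back [ 0.60768168 -0.25380569  0.041     ] len 0.08905790333770983 yaw deg 22.19955566564478 press [ 0.55361259 -0.27587039  0.05882554]
[[ 0.972  0.235 -0.   ]
 [ 0.235 -0.972  0.002]
 [-0.    -0.002 -1.   ]]
tool delta xyz to hover (tip 80mm) [ 0.47050712 -0.25092435  0.15828388] [ 0.55083497 -0.27700389  0.246     ]
1 turn [-1.59758755e-03 -1.16437467e-05 -1.50592465e-01]
-1 turn [-1.74462056e-05  2.39371755e-03  2.99099925e+00]
```

Request:
{"op": "apply_moves", "data": {"targets": [[0, 0, -0.01, 0.01, -0.005, 0, 1], [0, 0, -0.02, 0.03, -0.016, 0, 1], [0, 0, -0.03, 0.06, -0.032, 0, 1], [0, 0, -0.05, 0.095, -0.05, 0, 1], [0, 0, -0.07, 0.13, -0.07, 0, 1], [0, 0, -0.09, 0.165, -0.088, 0, 1], [0, 0, -0.11, 0.2, -0.107, 0, 1], [0, 0, -0.13, 0.235, -0.125, 0, 1], [0, 0, -0.14, 0.265, -0.141, 0, 1], [0, 0, -0.15, 0.285, -0.152, 0, 1], [0, 0, -0.15, 0.295, -0.157, 0, 1], [0, 0, -0.15, 0.3, -0.16, 0, 1]]}}

```text
time: 1.3
eef_pos: [0.4077, -0.4042, 0.4047]
tcp_rot: [-3.082, -0.608, -0.0]
force: [-0.3, 0.0, 0.6]
finger_gap: 0.008
```

```bash
cat > d.py <<'E'
from h import *
s=robot.get_state(); Rt=R(s['tcp_rot'])
print(s['time'],s['eef_pos'],s['force'],s['finger_gap'])
h=np.radians(22.2);x=np.array([np.cos(h),np.sin(h),0]);z=np.array([0,0,-1.])
print('d',Rt.T@(np.array([.551,-.277,.246])-s['eef_pos']),'turn',cv2.Rodrigues(Rt.T@np.c_[x,np.cross(z,x),z])[0].ravel())
E
python3 d.py
```

```text
1.3 [ 0.40771062 -0.404174    0.40474303] [-0.28314499  0.04483587  0.64399963] 0.008472013334598176
d [ 0.18080576 -0.06320289  0.15880521] turn [-0.00026483 -0.00025111  0.00199791]
```

Request:
{"op": "apply_moves", "data": {"targets": [[0, 0, 0, 0.01, -0.003, 0, 1], [0, 0, 0, 0.035, -0.012, 0.005, 1], [0, 0, 0, 0.065, -0.023, 0.015, 1], [0, 0, 0, 0.1, -0.035, 0.03, 1], [0, 0, 0, 0.13, -0.045, 0.05, 1], [0, 0, 0, 0.155, -0.054, 0.07, 1], [0, 0, 0, 0.17, -0.06, 0.09, 1], [0, 0, 0, 0.178, -0.062, 0.11, 1], [0, 0, 0, 0.181, -0.063, 0.125, 1], [0, 0, 0, 0.181, -0.063, 0.132, 1], [0, 0, 0, 0.181, -0.063, 0.135, 1], [0, 0, 0, 0.181, -0.063, 0.135, 1]]}}

```text
time: 2.5
eef_pos: [0.55, -0.2803, 0.2699]
tcp_rot: [3.083, 0.601, -0.0]
force: [0.8, -0.7, 0.1]
finger_gap: 0.007
```

```bash
python3 d.py; python3 - <<'E'
from h import *
c=cap('scene','scene1')
s=robot.get_state(); tip=s['eef_pos']+R(s['tcp_rot'])[:,2]*.166
print('tip',tip,proj(c,tip),'press',proj(c,[.5536,-.2759,.059]))
cv2.imwrite('pics/crop2.png',cv2.resize(c['pixels'][180:330,70:250],None,fx=4,fy=4,interpolation=cv2.INTER_CUBIC))
E
```

```text
2.5 [ 0.54997046 -0.28025716  0.26993391] [ 0.76293708 -0.65882801  0.10669642] 0.0068916830523419615
d [ 0.00218525 -0.00264359  0.02393193] turn [ 0.00051001  0.00029195 -0.00214443]
tip [ 0.55030398 -0.28028911  0.10434102] (np.float64(126.03627858058985), np.float64(219.4861114147684)) press (np.float64(134.87659183549974), np.float64(241.67808806636617))
```

View pics/crop2.png

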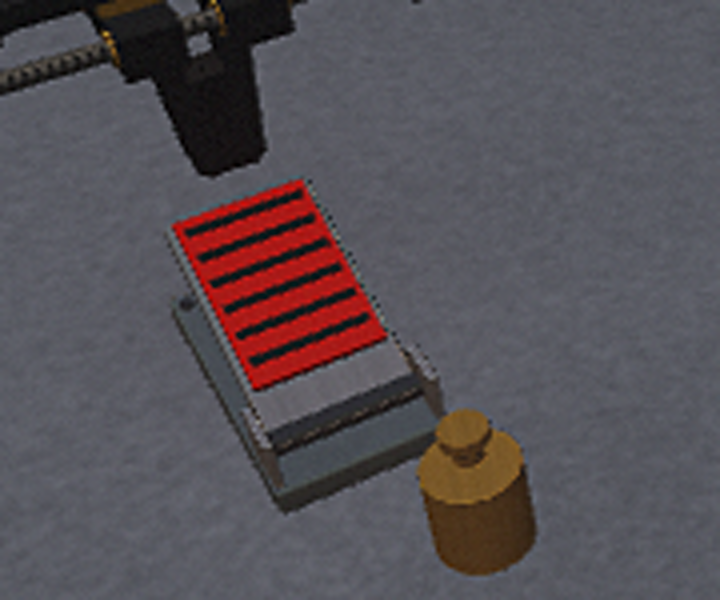

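The tips are at crop (232,165), in front of and above the pad. The predicted press point (259,247) falls on the pad at the right fraction of its length. Now I'll centre and press down.

Request:
{"op": "apply_moves", "data": {"targets": [[0, 0, 0, 0.001, -0.001, 0.003, 1], [0, 0, 0, 0.002, -0.003, 0.01, 1], [0, 0, 0, 0.002, -0.003, 0.018, 1], [0, 0, 0, 0.002, -0.003, 0.026, 1], [0, 0, 0, 0.002, -0.003, 0.034, 1], [0, 0, 0, 0.002, -0.003, 0.041, 1], [0, 0, 0, 0.002, -0.003, 0.047, 1], [0, 0, 0, 0.002, -0.003, 0.052, 1], [0, 0, 0, 0.002, -0.003, 0.057, 1], [0, 0, 0, 0.002, -0.003, 0.062, 1], [0, 0, 0, 0.002, -0.003, 0.066, 1], [0, 0, 0, 0.002, -0.003, 0.068, 1]]}}

```text
time: 3.75
eef_pos: [0.55, -0.2769, 0.2016]
tcp_rot: [3.083, 0.602, -0.005]
force: [-5.8, -0.7, 9.8]
finger_gap: 0.006
```

Request:
{"op": "apply_moves", "data": {"targets": [[0, 0, 0, 0, 0, 0.001, 1], [0, 0, 0, 0, 0, 0.002, 1], [0, 0, 0, 0, 0, 0.003, 1], [0, 0, 0, 0, 0, 0.003, 1], [0, 0, 0, 0, 0, 0.003, 1]]}}

```text
time: 4.25
eef_pos: [0.5499, -0.2769, 0.2002]
tcp_rot: [3.083, 0.602, -0.005]
force: [-10.1, 0.2, 20.5]
finger_gap: 0.003
```

```bash
python3 - <<'E'
from h import *
c=cap('scene','scene2'); print(robot.get_state()['force'],robot.get_state()['eef_pos'])
cv2.imwrite('pics/crop3.png',cv2.resize(c['pixels'][180:330,70:250],None,fx=4,fy=4,interpolation=cv2.INTER_CUBIC))
E
```

```text
[-10.55361383  -0.1971275   21.35824156] [ 0.54990729 -0.27690689  0.20019704]
```

View pics/crop3.png

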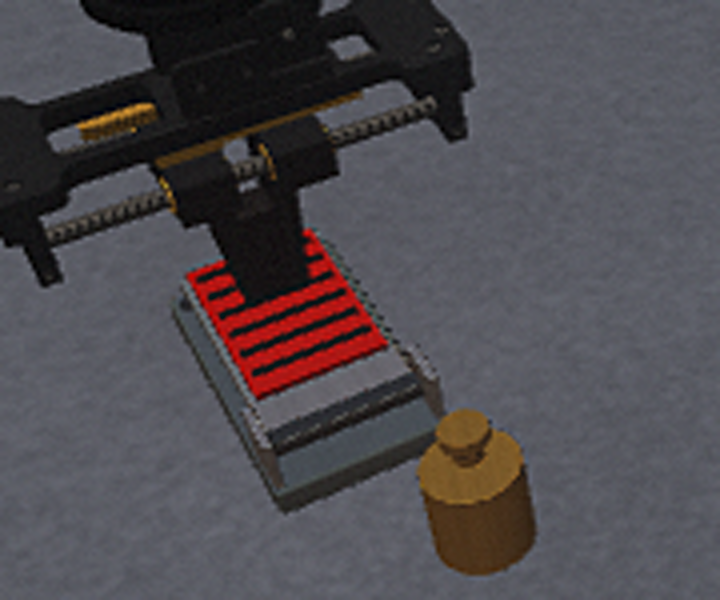

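The plate lies level on its base, its front edge dropped from crop row 230 to about 275. The tips are on the pad, the force (21 N) is well above the spring's 9 N, so it's on its stop, and the weight is unmoved. I'll hold, then lift slowly so it can come up.

Request:
{"op": "apply_moves", "data": {"targets": [[0, 0, 0, 0, 0, 0, 1], [0, 0, 0, 0, 0, 0, 1], [0, 0, 0, 0, 0, 0, 1], [0, 0, 0, 0, 0, 0, 1], [0, 0, 0, 0, 0, 0, 1], [0, 0, 0, 0, 0, 0, 1], [0, 0, 0, 0, 0, 0, 1], [0, 0, 0, 0, 0, 0, 1], [0, 0, 0, 0, 0, 0, 1], [0, 0, 0, 0, 0, 0, 1], [0, 0, 0, 0, 0, 0, 1], [0, 0, 0, 0, 0, 0, 1]]}}

```text
time: 5.5
eef_pos: [0.5499, -0.2769, 0.2002]
tcp_rot: [3.083, 0.602, -0.005]
force: [-9.2, 0.3, 20.8]
finger_gap: 0.006
```

Request:
{"op": "apply_moves", "data": {"targets": [[0, 0, 0, 0, 0, -0.003, 1], [0, 0, 0, 0, 0, -0.008, 1], [0, 0, 0, 0, 0, -0.014, 1], [0, 0, 0, 0, 0, -0.02, 1], [0, 0, 0, 0, 0, -0.026, 1], [0, 0, 0, 0, 0, -0.034, 1], [0, 0, 0, 0, 0, -0.044, 1], [0, 0, 0, 0, 0, -0.058, 1], [0, 0, 0, 0, 0, -0.075, 1], [0, 0, 0, 0, 0, -0.09, 1], [0, 0, 0, 0, 0, -0.1, 1], [0, 0, 0, 0, 0, -0.1, 1]]}}

```text
time: 6.7
eef_pos: [0.5516, -0.2761, 0.3005]
tcp_rot: [3.081, 0.603, 0.003]
force: [-0.8, 0.7, -0.6]
finger_gap: 0.01
```

```bash
python3 - <<'E'
from h import *
c=cap('scene','scene3'); s=robot.get_state(); print(s['time'],s['force'],s['eef_pos'])
cv2.imwrite('pics/crop4.png',cv2.resize(c['pixels'][180:330,70:250],None,fx=4,fy=4,interpolation=cv2.INTER_CUBIC))
E
```

```text
6.75 [ 0.38004982 -0.17622969  0.5260787 ] [ 0.55124158 -0.27589501  0.29937764]
```

View pics/crop4.png

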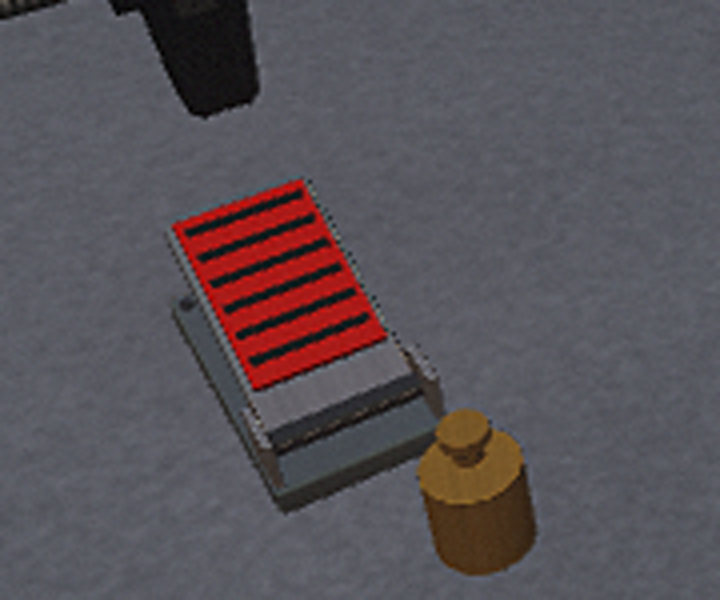

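The pedal is fully up again, matching the earlier picture (front corner at (172,228)). The weight hasn't moved and the tips are clear of the pad.

```bash
python3 -c "
from bench import robot
robot.close_job()"
```

```text
the job is handed in; nothing more can be done
```

I pressed the red pedal to its stop with closed fingertips, held it there for about 1.8 s, let it come back up, and handed the job in. The clock read 6.75 s at the last picture, well inside the 32 s limit.

- **At the stop:** the push-back was about 21 N against roughly 9 N from the spring, the fingertips were at about 34 mm, and the picture showed the pad level.
- **After release:** the red pedal and the brass weight look the same as in the close-up taken before pressing. The fingertips are about 75 mm above the pad, and the force reads about zero.
- **Blue pedal:** the arm never went near it, but I took no final close-up of it.

No check failed or disagreed. There was about 10 N of sideways push on the fingertips while holding, from the pad dragging on them as it tilted.

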